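# Close up a row of cassettes and flip the cam lever to lock the follower

## Task

On the shop counter stands a small cassette rack. Push its sliding follower plate gently up by its upright grip until the five cassettes stand tight together, lightly squeezed against the sprung end buffer with no gaps left (a few newtons; the cases crack if squeezed hard), then flip the cam lever over center to its closed stop so that the rod is clamped and the row stays snug. Leave the other things on the counter where they are.

Things in the scene. Friction and masses are not known exactly. Their poses are not given: they have to be found in the camera images.
- rack: Fixed plywood board, 140 mm (x) by 400 mm (y, from -180 to +220 mm) by 12 mm thick. Origin on the counter. Axes: +y runs along the follower's rod towards the cassettes and the end buffer, the -x side faces the robot, z up. A clamp block 50 x 50 mm, top 68 mm above the counter, stands at rack (0, -45 mm). Two 20 mm high side rails guide the cassettes.
- stop_foot (a point): Nominal foot of the upright end stop on the board, rack (0, 205 mm). The real stop stands up to 10 mm nearer or farther along rack y. It carries a rubber-faced sprung buffer plate, face 22 mm before the stop, that yields about 0.2 mm per newton, 6 mm at most.
- follower: Sliding follower: upright aluminium plate 100 wide, 8 thick, 62 mm tall, on a 16 mm rod that runs back through the clamp block. Origin: centre of the face that meets the cassettes, 46.5 mm above the counter; axes as the rack's. Slides along rack y only, 85 mm in all, and stays where left. Drag about 4 N, up to 3 N more while cassettes slide along. Released after a harder squeeze it settles at 4 to 8 N. Locked once clamped.
- follower_grip (a point): Centre of the upright grip bar on the follower, the place to take hold: 112 mm above the counter, bar 30 mm (rack x) by 12 mm (rack y), free from 78 mm to 129 mm height. The cassettes' tops are at 81 mm.
- lever (a joint): Cam lever angle about its vertical pivot: 0 open, 2.2 rad closed (stop), growing counter-clockwise from above. At 0 it points 144 degrees from rack +x (to the robot and slightly to the cassettes), closed along rack -y. Turns easily at first, then from 0.5 rad resists with up to about 10 N at the post and springs back if let go; past center at 1.9 rad it snaps to the stop by itself.
- lever_tab (a point): Centre of the upright round finger post at the lever's free end, to pinch or push: 14 mm thick, standing free from 83 mm to 126 mm above the counter; the point is 104 mm above the counter and 85 mm from the pivot axis.
- lever_pivot (a point): Point on the lever's vertical pivot axis at the height of lever_tab; fixed to the rack at rack (-46, -45 mm).
- row_1: Cassette case number 1 of the row, counted from the end buffer: 109 mm (x) by 17 mm thick (y) by 69 mm tall (z), standing loose on the rack board, about 75 g. Origin under its centre. Gaps of a few mm at the start.
- row_2: Cassette case number 2 of the row, counted from the end buffer: 109 mm (x) by 17 mm thick (y) by 69 mm tall (z), standing loose on the rack board, about 75 g. Origin under its centre. Gaps of a few mm at the start.
- row_3: Cassette case number 3 of the row, counted from the end buffer: 109 mm (x) by 17 mm thick (y) by 69 mm tall (z), standing loose on the rack board, about 75 g. Origin under its centre. Gaps of a few mm at the start.
- row_4: Cassette case number 4 of the row, counted from the end buffer: 109 mm (x) by 17 mm thick (y) by 69 mm tall (z), standing loose on the rack board, about 75 g. Origin under its centre. Gaps of a few mm at the start.
- row_5: Cassette case number 5 of the row, counted from the end buffer (the one nearest the follower; its case is the one the follower presses; it cracks above 18 N; 3 to 8 N is right): 109 mm (x) by 17 mm thick (y) by 69 mm tall (z), standing loose on the rack board, about 75 g. Origin under its centre. Gaps of a few mm at the start.
- spare_tape: Bystander: cassette lying flat on the counter, 109 x 69 x 17 mm, origin on its underside.
- pencil: Bystander: pencil, 8 mm thick, about 150 mm long, lying.
- pen_cup: Bystander: open grey cup, 72 mm wide, 90 mm tall.
- jar: Bystander: closed jar, 60 mm wide, 75 mm tall.
- screwdriver: Bystander: screwdriver, 160 mm long, lying.
- tape_pile: Bystander: pile of four cassettes lying flat, 109 x 69 x 68 mm.
- calculator: Bystander: pocket calculator, 130 x 75 x 14 mm.
There are look-alikes about, which are no part of the job. What is shaped like the row_2 but yellow is not meant.

How it is judged:
By the outcome, as a careful person would: the job done as asked, in the order asked, and still so for the second after the job is handed in, with the robot touching nothing.
It also fails if it takes over 58 s, if anything falls off the work surface, if the arm or the gripper's body presses on something with over 40 N, if the wrist force passes 120 N, or if a joint passes its speed limit or range.

## Robot

A 7-joint arm with a two-finger parallel gripper is mounted at the origin on the work surface. World frame = base frame: x ahead of the robot, y to its left, z up, the work surface at z = 0. Lengths are in mm, angles in rad, forces in N, time in s.
With the tool pointing down it reaches from about 400 to 750 mm from the base axis. Payload 19.5 kg.
Tool frame: the origin (TCP) lies at the very end of the fingers, on their centre line; the grasp point (between the pads) lies 19 mm behind it (r.grip_depth is the distance from the TCP to the grasp point, in mm); z points along the fingers, y is the line along which they close (so a half turn about z gives the same grasp; the last joint's range is limited). The gripper opens to 85 mm and grips with 20 to 120 N. Pads are 22 mm wide; open, the fingers measure 114 mm over their backs; the gripper's body (76 mm by 85 mm) begins 54 mm behind the grasp point. The pads swing forward as they close: fully open they stand 13 mm farther back than shut.
Start: joints at [1.247, 0.707, -0.028, 1.485, 0.022, 0.951, -0.075], TCP at [159.892, -552.295, 231.268] pointing down, gripper open.
Joint ranges: [-2.71, 2.71], [-0.32, 2.16], [-1.57, 1.52], [0, 2.45], [-1.46, 4.6], [0, 2.02], [-2.83, 2.83]. Speed limits (rad/s): [1.89, 1.89, 2.57, 2.57, 3.01, 3.01, 3.01].

## Interface

Orientations are given as a unit quaternion [x, y, z, w].
In Python, from cell import r gives the robot as it stands. The module is installed in compiled form; this text tells all that it offers.
- The arm moves only by the tool servo_tool, never from a script. Its argument "plan" is a list of rows, each an object of numbers: "jaw": the closure, from 0 (fully open) to 1 (shut); "x", "y", "z": the shift along the tool's x, y, z in cm; "rx", "ry", "rz": the turn, a rotation vector about the tool's x, y, z in rad. A call has exactly 8 rows; each row shifts and turns the commanded pose from where the row before left it, along the tool's axes as they then stand; what a row does not reach is not made up. A row lasts 1/8 s, in which the tool goes at most 62.5 mm and 10.7 degrees, less where a joint would pass 70% of its speed; a pose out of reach is approached as far as the arm can. A call is refused whole if a number of a shift passes 6.25 or a number of a turn 0.188, either way. A call with a gripper value outside its range is refused whole. The fingers move at their own pace and stop on an object; the grip force is fixed at half the most. Time passes only in rows, so rows that do not move let the fingers close, or fill a call up. It gives the time, the measured TCP pose, the force, the opening and the grip force at its end, in the units of the state.
- r.observe(): the state, without advancing time (a new reading comes with each control period).
- r.read_camera(name): name is "scene" or "top" or "wrist"; returns the picture (384x512x3 uint8, blue, green, red); there is no depth.
- r.camera_model(name): a dict with "fx", "fy", "cx", "cy" (pixels), "position" and "rotation" of the camera in the world; the wrist camera has in their place "T_tool_cam" (4x4, takes a point from camera to tool coordinates, whose origin is the TCP and whose axes are the flange's). Camera axes: x right, y down, z forward; pixel columns grow to the right and rows downward; lengths in mm; the calibration is good to about 2 mm. The wrist camera is an equidistant fisheye: a pixel r from the principal point sees the ray r / f radians off the axis. A picture is of the moment at which its call begins: read the wrist's pose just before it. camera_model takes no time and is no camera call.
- r.close_job(): hands the job in; it is judged then, once.
The state is a dict: "clock": time; "qpos": joint angles; "qd": joint speeds; "effort": joint torques, N m; "ee_pos": TCP position; "eef_rot": TCP orientation; "contact_force": force on the tool from outside, world axes, zero at the start; "wrist_torque": the same for the moment, N m; "opening": finger opening in mm; "grip_force": force on a finger pad.
Only numpy, scipy, OpenCV 4.12 (cv2) and the standard library are available. Lean on these libraries where they do the work, as an engineer would, in place of code of your own. Each camera call takes 0.05 s, during which the arm holds its last target. There are 200 camera calls.

## Working session

There is one attempt and no reset: what is moved stays moved. The work goes in short steps, Python scripts to look and compute and a tool call to move; the robot and the scene stay as the last step left them, time stands still between calls to the robot, and variables do not carry over. Pictures are saved under pics/ and viewed, at most 10 in all, crops included, and the job is handed in when it is done.

Besides the shell and the picture viewer there is one more tool, called after ">>>" in YAML: its name, and indented under it one key for each argument. servo_tool: Moves the arm, as the interface text tells. Its arguments: {"type":"object","properties":{"plan":{"type":"array","items":{"type":"object","properties":{"jaw":{"type":"number"},"x":{"type":"number"},"y":{"type":"number"},"z":{"type":"number"},"rx":{"type":"number"},"ry":{"type":"number"},"rz":{"type":"number"}}}}},"required":["plan"]}

```bash
mkdir -p pics; python3 - <<'E'
from cell import r
import cv2,json
s=r.observe();print(s)
for n in("scene","top"):
    cv2.imwrite(f"pics/{n}0.png",r.read_camera(n));print(n,r.camera_model(n))
print(r.camera_model("wrist"))
E
```

```text
{'clock': 0.0, 'qpos': array([ 1.24732346,  0.70708884, -0.02766112,  1.48501052,  0.02198775,
        0.95089317, -0.07551529]), 'qd': array([ 0.00247284, -0.00014609,  0.00100237, -0.00098472, -0.00047057,
        0.00094256, -0.00067123]), 'effort': array([ 9.36331817e-04, -8.83214664e+01,  1.23476811e+00, -2.36159098e+01,
        1.69123284e-02,  6.59971018e-03,  1.74097562e-05]), 'ee_pos': array([ 159.83165921, -552.05947842,  230.83247445]), 'eef_rot': array([ 9.90090957e-01,  1.40426476e-01, -7.56581833e-05, -5.44150111e-04]), 'contact_force': array([-0.51470082, -0.07446593,  0.59283834]), 'wrist_torque': array([-0.00683181, -0.0054456 , -0.01686639]), 'grip_force': 0.0, 'opening': 85.19050808368796}
scene {'fx': 426.15995376409705, 'fy': 426.15995376409705, 'cx': 254.3986465376475, 'cy': 193.86329795424942, 'position': array([ 975.01787324, -454.66866224, 1087.54831636]), 'rotation': array([ 0.8880614 ,  0.36451136, -0.10908315, -0.25802962])}
top {'fx': 413.32336378524536, 'fy': 413.32336378524536, 'cx': 254.87850222965207, 'cy': 190.76884899188727, 'position': array([ 420.63608067,  -36.79168102, 1547.32714207]), 'rotation': array([ 0.70742744, -0.70573824,  0.0213484 , -0.03200313])}
{'fx': 297.3186396354542, 'fy': 297.3186396354542, 'cx': 257.74110268443656, 'cy': 191.17899766114203, 'T_tool_cam': array([[ 2.18100611e-04, -9.58237089e-01, -2.85974883e-01,
         7.13438316e+01],
       [ 9.99998652e-01,  6.74395936e-04, -1.49709260e-03,
         6.58545825e-01],
       [ 1.62742995e-03, -2.85974171e-01,  9.58235944e-01,
        -1.42001813e+02],
       [ 0.00000000e+00,  0.00000000e+00,  0.00000000e+00,
         1.00000000e+00]])}
```

View pics/scene0.png

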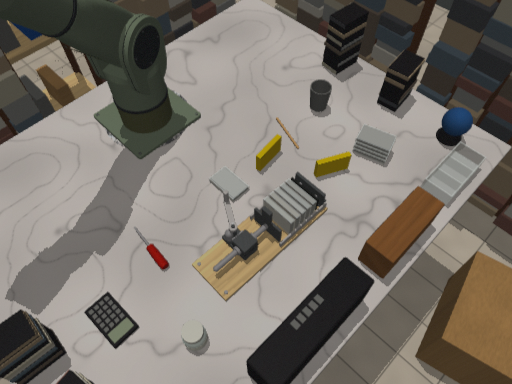

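View pics/top0.png

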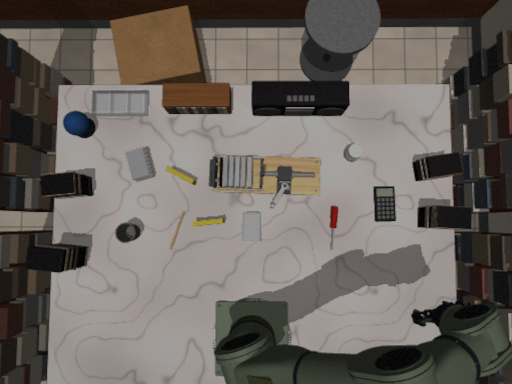

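The scene view shows the rack with its board around (262,245), the clamp and lever at (240,235) and the grey cassettes at (290,205). Two yellow look-alikes stand at (268,152) and (333,164). In the top view the rack is at (265,175), the lever post at about (273,205) and the spare tape at (252,226), with the yellow pieces at (181,175) and (209,221). I'll take the rack's own parts; next are enlarged crops.

```bash
cat > h.py <<'E'
import numpy as np,cv2
from cell import r
from scipy.spatial.transform import Rotation as R
def px2w(n,u,v,z):
    m=r.camera_model(n);d=R.from_quat(m['rotation']).apply([(u-m['cx'])/m['fx'],(v-m['cy'])/m['fy'],1]);p=m['position']
    return (p+d*(z-p[2])/d[2])[:2]
def w2px(n,P):
    m=r.camera_model(n);c=R.from_quat(m['rotation']).inv().apply(np.atleast_2d(P)-m['position'])
    return np.c_[c[:,0]/c[:,2]*m['fx']+m['cx'],c[:,1]/c[:,2]*m['fy']+m['cy']]
E
python3 - <<'E'
import cv2
a=cv2.imread('pics/top0.png')[145:220,200:330];cv2.imwrite('pics/topc.png',cv2.resize(a,None,fx=6,fy=6,interpolation=cv2.INTER_CUBIC))
a=cv2.imread('pics/scene0.png')[165:305,185:335];cv2.imwrite('pics/scenec.png',cv2.resize(a,None,fx=4,fy=4,interpolation=cv2.INTER_CUBIC))
E
```

```text
(no output)
```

View pics/topc.png

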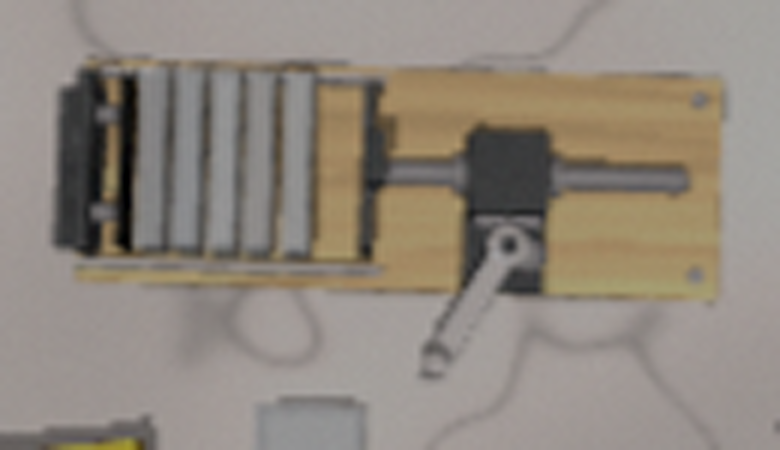

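View pics/scenec.png

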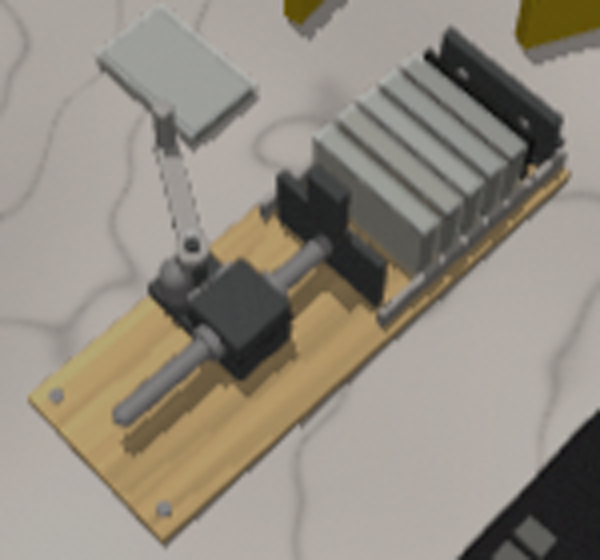

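The top crop shows the board corners at (722,77), (715,300) and (75,280), the pivot at (508,243), the post top near (433,350) and the follower plate at x 362-382. In the scene crop the board corners are at (30,400), (167,543) and (570,175), the post top at (163,108), the grip bar at (330,190), and the spare tape lies beyond the post. The row is the only group of grey upright cases; the yellow ones are excluded.

```bash
cat >> h.py <<'E'
def T(U,V):return((U+.5)/6-.5+200,(V+.5)/6-.5+145)
def S(U,V):return((U+.5)/4-.5+185,(V+.5)/4-.5+165)
def rk(p,q,z=None):
    c,s=np.cos(p[2]),np.sin(p[2]);q=np.atleast_2d(q).astype(float)
    o=q.copy();o[:,0]=p[0]+c*q[:,0]-s*q[:,1];o[:,1]=p[1]+s*q[:,0]+c*q[:,1];return o
def inv(p,w):
    c,s=np.cos(p[2]),np.sin(p[2]);d=np.array(w)-p[:2];return np.array([c*d[0]+s*d[1],-s*d[0]+c*d[1]])
E
python3 - <<'E'
from h import *
from scipy.optimize import least_squares
obs=[('top',T(722,77),(70,-180,12)),('top',T(715,300),(-70,-180,12)),('top',T(75,280),(-70,220,12)),
('scene',S(30,400),(-70,-180,12)),('scene',S(167,543),(70,-180,12)),('scene',S(570,178),(70,220,12))]
# per-camera small pixel shift not modelled
f=lambda p:np.concatenate([w2px(n,rk(p,[q]))[0]-u for n,u,q in obs])
s=least_squares(f,[600,-50,0]);p=s.x;print(p,s.fun.round(1))
for n,u,z in[('top',T(508,243),83),('scene',S(190,243),83),('top',T(433,350),126),('scene',S(163,108),126),('top',T(508,243),76),
 ('top',T(380,80),77.5),('top',T(362,255),77.5),('scene',S(280,172),77.5),('scene',S(385,268),77.5),('top',T(380,150),129),('top',T(385,130),129),('scene',S(310,158),129),('scene',S(347,187),129),('scene',S(313,140),81),('scene',S(418,235),81),('top',T(298,70),81),('top',T(312,160),81),('top',T(60,160),81)]:
    w=px2w(n,*u,z);print(n,z,w.round(0),inv(p,w).round(1))
E
```

```text
[ 5.99951481e+02 -7.40312584e+01 -2.68968148e-02] [-0.1 -0.8  0.3 -0.6 -0.4 -0.3 -0.8 -0.4 -0.7  0.3  0.6 -1. ]
top 83 [ 552. -119.] [-46.9 -46.1]
scene 83 [ 548. -116.] [-51.  -43.3]
top 126 [486. -73.] [-113.6   -2.4]
scene 126 [479. -72.] [-121.1   -1.5]
top 76 [ 552. -119.] [-46.3 -46.5]
top 77.5 [650. -43.] [49.2 32.4]
top 77.5 [545. -32.] [-56.1  40.1]
scene 77.5 [550. -32.] [-51.4  40.3]
scene 77.5 [652. -36.] [50.6 39.3]
top 129 [601. -43.] [ 0.5 31.3]
top 129 [613. -46.] [12.2 28.7]
scene 129 [578. -32.] [-23.2  40.9]
scene 129 [610. -31.] [ 9.2 42.9]
scene 81 [549.   1.] [-52.7  73.2]
scene 81 [652.  -4.] [49.7 71.6]
top 81 [655.   6.] [53.3 81.5]
top 81 [601.  -3.] [-0.5 71.5]
top 81 [601. 148.] [ -4.7 221.7]
```

>>> servo_tool:
  plan:
    - {"jaw": 1, "x": 4.6, "y": -2.8}
    - {"jaw": 1, "x": 4.6, "y": -2.8}
    - {"jaw": 1, "x": 4.6, "y": -2.8}
    - {"jaw": 1, "x": 4.6, "y": -2.8}
    - {"jaw": 1, "x": 4.6, "y": -2.8}
    - {"jaw": 1, "x": 4.6, "y": -2.8}
    - {"jaw": 1, "x": 4.6, "y": -2.8}
    - {"jaw": 1, "x": 4.6, "y": -2.8}

```text
invalid input
```

>>> servo_tool:
  plan:
    - {"jaw": 1, "x": 4.6, "y": -2.8}
    - {"jaw": 1, "x": 4.6, "y": -2.8}
    - {"jaw": 1, "x": 4.6, "y": -2.8}
    - {"jaw": 1, "rz": 0.078}
    - {"jaw": 1, "rz": 0.077}
    - {"jaw": 1, "rz": 0.077}
    - {"jaw": 1, "rz": 0.077}
    - {"jaw": 1}

```text
invalid input
```

```bash
cat >> h.py <<'E'
P=np.array([600,-74,-.027])
def d(o,x,y,z): # tool-axis shift in cm from TCP to rack point
    return R.from_quat(o['eef_rot']).inv().apply(np.append(rk(P,[(x,y)])[0],z)-o['ee_pos'])/10
def st():
    o=r.observe();t=R.from_quat(o['eef_rot']).as_matrix()
    print('t',o['clock'],'tcp',o['ee_pos'].round(1),'rack',inv(P,o['ee_pos'][:2]).round(1),'toolx yaw',np.arctan2(t[1,0],t[0,0]).round(3),'tilt',t[:2,2].round(3),'F',o['contact_force'].round(2));return o
E
python3 - <<'E'
from h import *
o=st();cv2.imwrite('pics/w1.png',cv2.resize(r.read_camera('wrist'),(768,576),interpolation=cv2.INTER_CUBIC))
print(d(o,0,0,100))
E
```

```text
t 0.1 tcp [ 159.8 -552.1  230.9] rack [-427.1 -489.8] toolx yaw 0.282 tilt [-0.     0.001] F [0.6  0.53 0.09]
[ 55.5784341  -33.66720752  13.11901918]
```

View pics/w1.png

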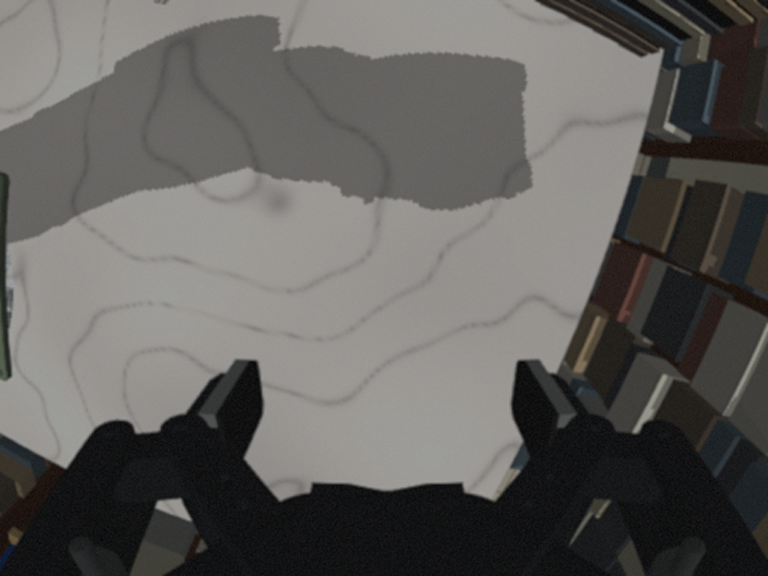

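The picture shows only bare counter and the open fingers, because the move was refused. The rows probably need every field.

>>> servo_tool:
  plan:
    - {"jaw": 1, "x": 4.6, "y": -2.8, "z": 0, "rx": 0, "ry": 0, "rz": 0}
    - {"jaw": 1, "x": 4.6, "y": -2.8, "z": 0, "rx": 0, "ry": 0, "rz": 0}
    - {"jaw": 1, "x": 4.6, "y": -2.8, "z": 0, "rx": 0, "ry": 0, "rz": 0}
    - {"jaw": 1, "x": 4.6, "y": -2.8, "z": 0, "rx": 0, "ry": 0, "rz": 0}
    - {"jaw": 1, "x": 4.6, "y": -2.8, "z": 0, "rx": 0, "ry": 0, "rz": 0}
    - {"jaw": 1, "x": 4.6, "y": -2.8, "z": 0, "rx": 0, "ry": 0, "rz": 0}
    - {"jaw": 1, "x": 4.6, "y": -2.8, "z": 0, "rx": 0, "ry": 0, "rz": 0}
    - {"jaw": 1, "x": 4.6, "y": -2.8, "z": 0, "rx": 0, "ry": 0, "rz": 0}

```text
clock: 1.15
ee_pos: [452.1, -233.4, 231.3]
eef_rot: [0.99, 0.14, -0.0, -0.0]
contact_force: [1.2, -0.6, -0.1]
opening: 0.1
grip_force: 0.0
```

>>> servo_tool:
  plan:
    - {"jaw": 1, "x": 4.6, "y": -2.8, "z": 0, "rx": 0, "ry": 0, "rz": 0}
    - {"jaw": 1, "x": 4.6, "y": -2.8, "z": 0, "rx": 0, "ry": 0, "rz": 0}
    - {"jaw": 1, "x": 4.6, "y": -2.8, "z": 0, "rx": 0, "ry": 0, "rz": 0}
    - {"jaw": 1, "x": 4.6, "y": -2.8, "z": 0, "rx": 0, "ry": 0, "rz": 0.078}
    - {"jaw": 1, "x": 0, "y": 0, "z": 0, "rx": 0, "ry": 0, "rz": 0.078}
    - {"jaw": 1, "x": 0, "y": 0, "z": 0, "rx": 0, "ry": 0, "rz": 0.077}
    - {"jaw": 1, "x": 0, "y": 0, "z": 0, "rx": 0, "ry": 0, "rz": 0.076}
    - {"jaw": 1, "x": 0, "y": 0, "z": 0, "rx": 0, "ry": 0, "rz": 0}

```text
clock: 2.15
ee_pos: [596.6, -75.9, 231.1]
eef_rot: [1.0, -0.013, -0.0, -0.0]
contact_force: [-0.3, 0.5, 0.3]
opening: 0.2
grip_force: 0.0
```

```bash
python3 - <<'E'
from h import *
o=st();cv2.imwrite('pics/w2.png',cv2.resize(r.read_camera('wrist'),(768,576),interpolation=cv2.INTER_CUBIC))
print(d(o,0,0,100))
E
```

```text
t 2.15 tcp [596.6 -75.9 231.1] rack [-3.3 -2. ] toolx yaw -0.027 tilt [-0.  0.] F [-0.31  0.5   0.34]
[ 0.34075959 -0.20270067 13.10926209]
```

View pics/w2.png

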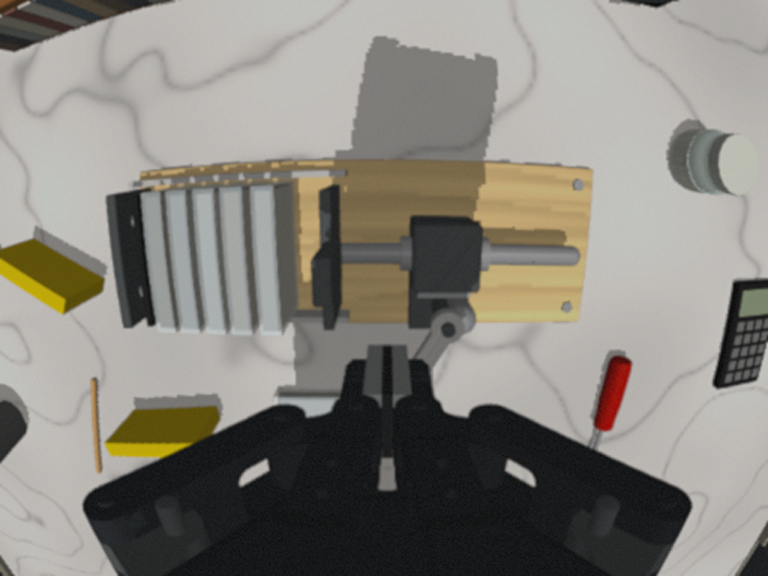

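The wrist view shows the cassettes at left, the follower plate at x≈330, the dark grip bar around (325,285), the pivot at (447,328) and the fingers at (387,350). Enlarging the bar with more contrast.

```bash
cat >> h.py <<'E'
def wr(o,u,v,z): # wrist pixel -> rack xy at height z
    m=r.camera_model('wrist');a=np.array([u-m['cx'],v-m['cy']]);t=np.hypot(*a)/m['fx']
    ray=np.append(a/np.hypot(*a)*np.sin(t),np.cos(t));T=m['T_tool_cam'];M=R.from_quat(o['eef_rot']).as_matrix()
    D=M@T[:3,:3]@ray;p=o['ee_pos']+M@T[:3,3]
    return inv(P,(p+D*(z-p[2])/D[2])[:2])
E
python3 - <<'E'
import cv2,numpy as np
a=cv2.imread('pics/w2.png')[170:345,260:500];a=(255*(a/255.)**.45).astype('uint8');cv2.imwrite('pics/w2c.png',cv2.resize(a,None,fx=3,fy=3,interpolation=cv2.INTER_CUBIC))
E
```

```text
(no output)
```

View pics/w2c.png

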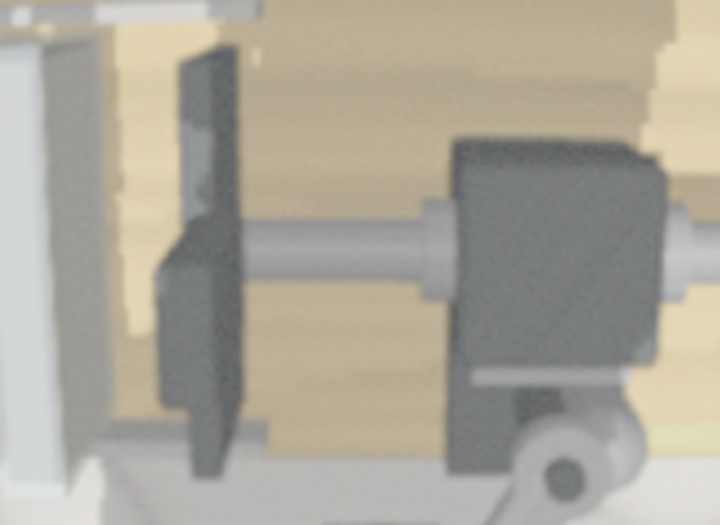

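The bar's top face runs x 160–212, y 262–407 in this crop, with the plate top at x 182–215 (y≈60) to (192–222, 478).

```bash
python3 - <<'E'
from h import *
o=st()
g=lambda U,V:((U/3+260)/1.5,(V/3+170)/1.5)
for U,V,z in[(160,262,129),(212,262,129),(165,407,129),(208,407,129),(182,65,77.5),(213,55,77.5),(194,478,77.5),(222,478,77.5),(565,478,83),(45,250,81)]:print((U,V),z,wr(o,*g(U,V),z).round(1))
print(d(o,0,0,95))
E
```

```text
t 2.2 tcp [596.6 -76.  231.1] rack [-3.3 -2.1] toolx yaw -0.025 tilt [-0.  0.] F [-0.1   0.21 -0.23]
(160, 262) 129 [12.6 38.8]
(212, 262) 129 [12.5 28.8]
(165, 407) 129 [-16.3  39.1]
(208, 407) 129 [-16.3  30.6]
(182, 65) 77.5 [45.7 41.2]
(213, 55) 77.5 [47.9 34.3]
(194, 478) 77.5 [-52.2  41.8]
(222, 478) 77.5 [-52.1  35. ]
(565, 478) 83 [-49.8 -46.3]
(45, 250) 81 [ 4.6 73.7]
[ 0.33561874 -0.20454294 13.61478823]
```

>>> servo_tool:
  plan:
    - {"jaw": 1, "x": 0.3, "y": -0.2, "z": 4.6, "rx": 0, "ry": 0, "rz": 0}
    - {"jaw": 1, "x": 0, "y": 0, "z": 4.6, "rx": 0, "ry": 0, "rz": 0}
    - {"jaw": 1, "x": 0, "y": 0, "z": 4.4, "rx": 0, "ry": 0, "rz": 0}
    - {"jaw": 1, "x": 0, "y": -0.4, "z": 0, "rx": 0, "ry": 0, "rz": 0}
    - {"jaw": 1, "x": 0, "y": -0.4, "z": 0, "rx": 0, "ry": 0, "rz": 0}
    - {"jaw": 1, "x": 0, "y": -0.4, "z": 0, "rx": 0, "ry": 0, "rz": 0}
    - {"jaw": 1, "x": 0, "y": -0.4, "z": 0, "rx": 0, "ry": 0, "rz": 0}
    - {"jaw": 1, "x": 0, "y": 0, "z": 0, "rx": 0, "ry": 0, "rz": 0}

```text
clock: 3.2
ee_pos: [600.4, -57.9, 95.9]
eef_rot: [1.0, -0.013, 0.0, -0.0]
contact_force: [-0.3, 0.0, -0.9]
opening: 0.2
grip_force: 0.0
```

>>> servo_tool:
  plan:
    - {"jaw": 1, "x": 0, "y": -0.3, "z": 0, "rx": 0, "ry": 0, "rz": 0}
    - {"jaw": 1, "x": 0, "y": -0.3, "z": 0, "rx": 0, "ry": 0, "rz": 0}
    - {"jaw": 1, "x": 0, "y": -0.3, "z": 0, "rx": 0, "ry": 0, "rz": 0}
    - {"jaw": 1, "x": 0, "y": -0.3, "z": 0, "rx": 0, "ry": 0, "rz": 0}
    - {"jaw": 1, "x": 0, "y": -0.3, "z": 0, "rx": 0, "ry": 0, "rz": 0}
    - {"jaw": 1, "x": 0, "y": -0.3, "z": 0, "rx": 0, "ry": 0, "rz": 0}
    - {"jaw": 1, "x": 0, "y": -0.3, "z": 0, "rx": 0, "ry": 0, "rz": 0}
    - {"jaw": 1, "x": 0, "y": 0, "z": 0, "rx": 0, "ry": 0, "rz": 0}

```text
clock: 4.2
ee_pos: [600.7, -36.5, 95.2]
eef_rot: [1.0, -0.013, -0.0, -0.0]
contact_force: [-0.0, -0.6, -0.5]
opening: -0.5
grip_force: 0.1
```

>>> servo_tool:
  plan:
    - {"jaw": 1, "x": 0, "y": -0.2, "z": 0, "rx": 0, "ry": 0, "rz": 0}
    - {"jaw": 1, "x": 0, "y": -0.2, "z": 0, "rx": 0, "ry": 0, "rz": 0}
    - {"jaw": 1, "x": 0, "y": -0.2, "z": 0, "rx": 0, "ry": 0, "rz": 0}
    - {"jaw": 1, "x": 0, "y": -0.2, "z": 0, "rx": 0, "ry": 0, "rz": 0}
    - {"jaw": 1, "x": 0, "y": -0.2, "z": 0, "rx": 0, "ry": 0, "rz": 0}
    - {"jaw": 1, "x": 0, "y": -0.2, "z": 0, "rx": 0, "ry": 0, "rz": 0}
    - {"jaw": 1, "x": 0, "y": -0.2, "z": 0, "rx": 0, "ry": 0, "rz": 0}
    - {"jaw": 1, "x": 0, "y": -0.2, "z": 0, "rx": 0, "ry": 0, "rz": 0}

```text
clock: 5.2
ee_pos: [601.1, -21.1, 95.2]
eef_rot: [1.0, -0.014, -0.0, -0.0]
contact_force: [-0.6, -3.3, -3.0]
opening: -0.1
grip_force: 2.3
```

```bash
python3 - <<'E'
from h import *
o=st();t=r.read_camera('top')[140:215,195:330];w=r.read_camera('wrist')[90:270,60:330]
f=lambda a,h:cv2.resize((255*(a/255.)**.6).astype('uint8'),None,fx=h,fy=h,interpolation=cv2.INTER_CUBIC)
cv2.imwrite('pics/w3.png',f(w,2.9))
E
```

```text
t 5.2 tcp [601.1 -21.1  95.2] rack [-0.4 52.9] toolx yaw -0.027 tilt [-0.  0.] F [-0.61 -3.29 -3.04]
```

View pics/w3.png

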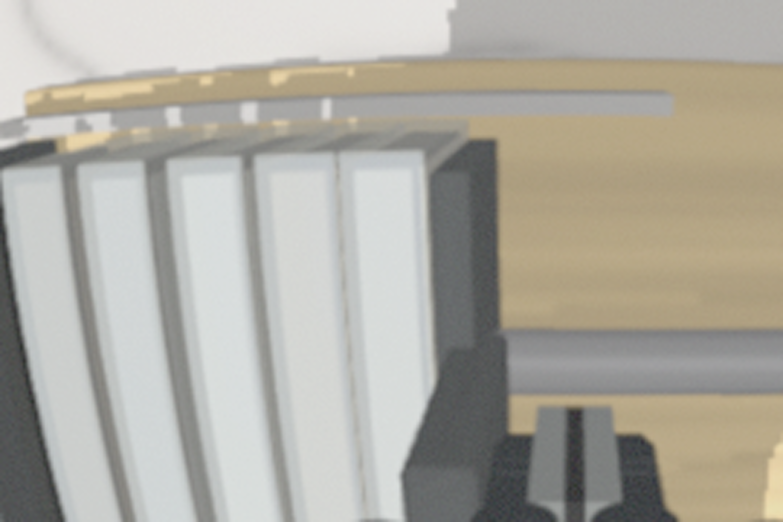

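The follower pushes row_5, which just meets row_4; three gaps of about 3 mm remain, plus the buffer's. The fingers sit behind the bar at (575,470). I'll continue slowly.

>>> servo_tool:
  plan:
    - {"jaw": 1, "x": 0, "y": -0.1, "z": 0, "rx": 0, "ry": 0, "rz": 0}
    - {"jaw": 1, "x": 0, "y": -0.1, "z": 0, "rx": 0, "ry": 0, "rz": 0}
    - {"jaw": 1, "x": 0, "y": -0.1, "z": 0, "rx": 0, "ry": 0, "rz": 0}
    - {"jaw": 1, "x": 0, "y": -0.1, "z": 0, "rx": 0, "ry": 0, "rz": 0}
    - {"jaw": 1, "x": 0, "y": -0.1, "z": 0, "rx": 0, "ry": 0, "rz": 0}
    - {"jaw": 1, "x": 0, "y": -0.1, "z": 0, "rx": 0, "ry": 0, "rz": 0}
    - {"jaw": 1, "x": 0, "y": -0.1, "z": 0, "rx": 0, "ry": 0, "rz": 0}
    - {"jaw": 1, "x": 0, "y": -0.1, "z": 0, "rx": 0, "ry": 0, "rz": 0}

```text
clock: 6.3
ee_pos: [601.4, -13.2, 95.3]
eef_rot: [1.0, -0.014, -0.0, 0.0]
contact_force: [-1.6, -5.8, -2.2]
opening: -0.0
grip_force: 2.8
```

>>> servo_tool:
  plan:
    - {"jaw": 1, "x": 0, "y": -0.05, "z": 0, "rx": 0, "ry": 0, "rz": 0}
    - {"jaw": 1, "x": 0, "y": -0.05, "z": 0, "rx": 0, "ry": 0, "rz": 0}
    - {"jaw": 1, "x": 0, "y": -0.05, "z": 0, "rx": 0, "ry": 0, "rz": 0}
    - {"jaw": 1, "x": 0, "y": -0.05, "z": 0, "rx": 0, "ry": 0, "rz": 0}
    - {"jaw": 1, "x": 0, "y": -0.05, "z": 0, "rx": 0, "ry": 0, "rz": 0}
    - {"jaw": 1, "x": 0, "y": -0.05, "z": 0, "rx": 0, "ry": 0, "rz": 0}
    - {"jaw": 1, "x": 0, "y": 0, "z": 0, "rx": 0, "ry": 0, "rz": 0}
    - {"jaw": 1, "x": 0, "y": 0, "z": 0, "rx": 0, "ry": 0, "rz": 0}

```text
clock: 7.3
ee_pos: [601.5, -10.3, 95.3]
eef_rot: [1.0, -0.014, -0.0, 0.0]
contact_force: [-1.9, -4.9, -2.6]
opening: 0.1
grip_force: 2.5
```

>>> servo_tool:
  plan:
    - {"jaw": 1, "x": 0, "y": -0.05, "z": 0, "rx": 0, "ry": 0, "rz": 0}
    - {"jaw": 1, "x": 0, "y": -0.05, "z": 0, "rx": 0, "ry": 0, "rz": 0}
    - {"jaw": 1, "x": 0, "y": -0.05, "z": 0, "rx": 0, "ry": 0, "rz": 0}
    - {"jaw": 1, "x": 0, "y": -0.05, "z": 0, "rx": 0, "ry": 0, "rz": 0}
    - {"jaw": 1, "x": 0, "y": 0, "z": 0, "rx": 0, "ry": 0, "rz": 0}
    - {"jaw": 1, "x": 0, "y": 0, "z": 0, "rx": 0, "ry": 0, "rz": 0}
    - {"jaw": 1, "x": 0, "y": 0, "z": 0, "rx": 0, "ry": 0, "rz": 0}
    - {"jaw": 1, "x": 0, "y": 0, "z": 0, "rx": 0, "ry": 0, "rz": 0}

```text
clock: 8.3
ee_pos: [601.5, -8.3, 95.3]
eef_rot: [1.0, -0.014, -0.0, 0.0]
contact_force: [-1.3, -5.3, -1.5]
opening: 0.0
grip_force: 2.7
```

>>> servo_tool:
  plan:
    - {"jaw": 1, "x": 0, "y": -0.03, "z": 0, "rx": 0, "ry": 0, "rz": 0}
    - {"jaw": 1, "x": 0, "y": -0.03, "z": 0, "rx": 0, "ry": 0, "rz": 0}
    - {"jaw": 1, "x": 0, "y": -0.03, "z": 0, "rx": 0, "ry": 0, "rz": 0}
    - {"jaw": 1, "x": 0, "y": -0.03, "z": 0, "rx": 0, "ry": 0, "rz": 0}
    - {"jaw": 1, "x": 0, "y": -0.03, "z": 0, "rx": 0, "ry": 0, "rz": 0}
    - {"jaw": 1, "x": 0, "y": -0.03, "z": 0, "rx": 0, "ry": 0, "rz": 0}
    - {"jaw": 1, "x": 0, "y": -0.03, "z": 0, "rx": 0, "ry": 0, "rz": 0}
    - {"jaw": 1, "x": 0, "y": -0.03, "z": 0, "rx": 0, "ry": 0, "rz": 0}

```text
clock: 9.3
ee_pos: [601.6, -6.0, 95.3]
eef_rot: [1.0, -0.014, -0.0, 0.0]
contact_force: [-1.0, -6.8, -2.0]
opening: -0.0
grip_force: 3.0
```

```bash
python3 - <<'E'
from h import *
o=st();w=r.read_camera('wrist')[120:270,10:240]
f=lambda a,h:cv2.resize((255*(a/255.)**.6).astype('uint8'),None,fx=h,fy=h,interpolation=cv2.INTER_CUBIC)
cv2.imwrite('pics/w4.png',f(w,3.4))
E
```

```text
t 9.3 tcp [601.6  -6.   95.3] rack [-0.2 68. ] toolx yaw -0.027 tilt [-0. -0.] F [-0.97 -6.79 -1.96]
```

View pics/w4.png

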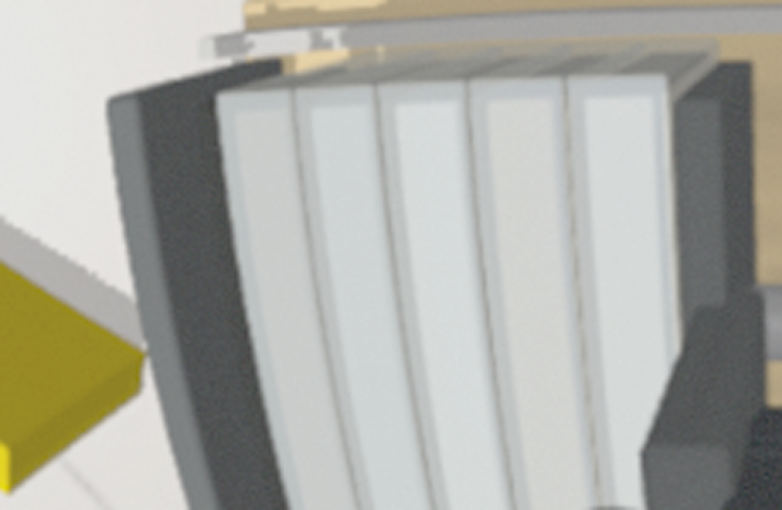

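All five cases are now touching. What's left is the gap to the buffer, which is hidden by the stop at (230,100).

>>> servo_tool:
  plan:
    - {"jaw": 1, "x": 0, "y": -0.02, "z": 0, "rx": 0, "ry": 0, "rz": 0}
    - {"jaw": 1, "x": 0, "y": -0.02, "z": 0, "rx": 0, "ry": 0, "rz": 0}
    - {"jaw": 1, "x": 0, "y": -0.02, "z": 0, "rx": 0, "ry": 0, "rz": 0}
    - {"jaw": 1, "x": 0, "y": -0.02, "z": 0, "rx": 0, "ry": 0, "rz": 0}
    - {"jaw": 1, "x": 0, "y": -0.02, "z": 0, "rx": 0, "ry": 0, "rz": 0}
    - {"jaw": 1, "x": 0, "y": -0.02, "z": 0, "rx": 0, "ry": 0, "rz": 0}
    - {"jaw": 1, "x": 0, "y": -0.02, "z": 0, "rx": 0, "ry": 0, "rz": 0}
    - {"jaw": 1, "x": 0, "y": 0, "z": 0, "rx": 0, "ry": 0, "rz": 0}

```text
clock: 10.35
ee_pos: [601.6, -4.6, 95.3]
eef_rot: [1.0, -0.014, -0.0, 0.0]
contact_force: [-1.8, -6.1, -1.8]
opening: -0.2
grip_force: 2.9
```

>>> servo_tool:
  plan:
    - {"jaw": 1, "x": 0, "y": -0.02, "z": 0, "rx": 0, "ry": 0, "rz": 0}
    - {"jaw": 1, "x": 0, "y": -0.02, "z": 0, "rx": 0, "ry": 0, "rz": 0}
    - {"jaw": 1, "x": 0, "y": -0.02, "z": 0, "rx": 0, "ry": 0, "rz": 0}
    - {"jaw": 1, "x": 0, "y": -0.02, "z": 0, "rx": 0, "ry": 0, "rz": 0}
    - {"jaw": 1, "x": 0, "y": -0.02, "z": 0, "rx": 0, "ry": 0, "rz": 0}
    - {"jaw": 1, "x": 0, "y": -0.02, "z": 0, "rx": 0, "ry": 0, "rz": 0}
    - {"jaw": 1, "x": 0, "y": -0.02, "z": 0, "rx": 0, "ry": 0, "rz": 0}
    - {"jaw": 1, "x": 0, "y": 0, "z": 0, "rx": 0, "ry": 0, "rz": 0}

```text
clock: 11.35
ee_pos: [601.7, -3.1, 95.3]
eef_rot: [1.0, -0.014, -0.0, 0.0]
contact_force: [-1.7, -6.3, -2.2]
opening: 0.1
grip_force: 2.8
```

>>> servo_tool:
  plan:
    - {"jaw": 1, "x": 0, "y": -0.02, "z": 0, "rx": 0, "ry": 0, "rz": 0}
    - {"jaw": 1, "x": 0, "y": -0.02, "z": 0, "rx": 0, "ry": 0, "rz": 0}
    - {"jaw": 1, "x": 0, "y": -0.02, "z": 0, "rx": 0, "ry": 0, "rz": 0}
    - {"jaw": 1, "x": 0, "y": -0.02, "z": 0, "rx": 0, "ry": 0, "rz": 0}
    - {"jaw": 1, "x": 0, "y": -0.02, "z": 0, "rx": 0, "ry": 0, "rz": 0}
    - {"jaw": 1, "x": 0, "y": -0.02, "z": 0, "rx": 0, "ry": 0, "rz": 0}
    - {"jaw": 1, "x": 0, "y": -0.02, "z": 0, "rx": 0, "ry": 0, "rz": 0}
    - {"jaw": 1, "x": 0, "y": -0.02, "z": 0, "rx": 0, "ry": 0, "rz": 0}

```text
clock: 12.35
ee_pos: [601.7, -1.9, 95.3]
eef_rot: [1.0, -0.014, -0.0, 0.0]
contact_force: [-1.0, -6.7, -2.6]
opening: -0.6
grip_force: 3.9
```

>>> servo_tool:
  plan:
    - {"jaw": 1, "x": 0, "y": -0.02, "z": 0, "rx": 0, "ry": 0, "rz": 0}
    - {"jaw": 1, "x": 0, "y": -0.02, "z": 0, "rx": 0, "ry": 0, "rz": 0}
    - {"jaw": 1, "x": 0, "y": -0.02, "z": 0, "rx": 0, "ry": 0, "rz": 0}
    - {"jaw": 1, "x": 0, "y": -0.02, "z": 0, "rx": 0, "ry": 0, "rz": 0}
    - {"jaw": 1, "x": 0, "y": -0.02, "z": 0, "rx": 0, "ry": 0, "rz": 0}
    - {"jaw": 1, "x": 0, "y": -0.02, "z": 0, "rx": 0, "ry": 0, "rz": 0}
    - {"jaw": 1, "x": 0, "y": 0, "z": 0, "rx": 0, "ry": 0, "rz": 0}
    - {"jaw": 1, "x": 0, "y": 0, "z": 0, "rx": 0, "ry": 0, "rz": 0}

```text
clock: 13.35
ee_pos: [601.7, -1.3, 95.3]
eef_rot: [1.0, -0.014, -0.0, 0.001]
contact_force: [-1.1, -9.6, -2.9]
opening: 0.0
grip_force: 5.3
```

>>> servo_tool:
  plan:
    - {"jaw": 1, "x": 0, "y": -0.02, "z": 0, "rx": 0, "ry": 0, "rz": 0}
    - {"jaw": 1, "x": 0, "y": -0.02, "z": 0, "rx": 0, "ry": 0, "rz": 0}
    - {"jaw": 1, "x": 0, "y": -0.02, "z": 0, "rx": 0, "ry": 0, "rz": 0}
    - {"jaw": 1, "x": 0, "y": -0.02, "z": 0, "rx": 0, "ry": 0, "rz": 0}
    - {"jaw": 1, "x": 0, "y": 0, "z": 0, "rx": 0, "ry": 0, "rz": 0}
    - {"jaw": 1, "x": 0, "y": 0, "z": 0, "rx": 0, "ry": 0, "rz": 0}
    - {"jaw": 1, "x": 0, "y": 0, "z": 0, "rx": 0, "ry": 0, "rz": 0}
    - {"jaw": 1, "x": 0, "y": 0, "z": 0, "rx": 0, "ry": 0, "rz": 0}

```text
clock: 14.35
ee_pos: [601.7, -0.9, 95.3]
eef_rot: [1.0, -0.014, -0.0, 0.001]
contact_force: [-1.2, -12.7, -3.0]
opening: -0.1
grip_force: 6.3
```

Contact force is 12.7 N, so the squeeze is about 6-9 N after subtracting the drag. Next: back off, lift, and turn the tool ready for the lever.

>>> servo_tool:
  plan:
    - {"jaw": 1, "x": 0, "y": 0.1, "z": 0, "rx": 0, "ry": 0, "rz": 0}
    - {"jaw": 1, "x": 0, "y": 0.3, "z": 0, "rx": 0, "ry": 0, "rz": 0}
    - {"jaw": 1, "x": 0, "y": 1.5, "z": 0, "rx": 0, "ry": 0, "rz": 0}
    - {"jaw": 1, "x": 0, "y": 0, "z": -4, "rx": 0, "ry": 0, "rz": 0}
    - {"jaw": 1, "x": 0, "y": 0, "z": -3, "rx": 0, "ry": 0, "rz": 0.158}
    - {"jaw": 1, "x": 0, "y": 0, "z": 0, "rx": 0, "ry": 0, "rz": 0.158}
    - {"jaw": 1, "x": 0, "y": 0, "z": 0, "rx": 0, "ry": 0, "rz": 0.158}
    - {"jaw": 1, "x": 0, "y": 0, "z": 0, "rx": 0, "ry": 0, "rz": 0.156}

```text
clock: 15.35
ee_pos: [601.3, -19.1, 165.5]
eef_rot: [0.946, -0.325, 0.0, -0.0]
contact_force: [-0.3, 1.2, -0.3]
opening: 0.1
grip_force: 0.0
```

```bash
python3 - <<'E'
from h import *
o=st();print(o['qpos'].round(2))
th=np.radians(144);piv=np.array([-46,-45]);rad=np.array([np.cos(th),np.sin(th)]);t=np.array([-rad[1],rad[0]])
q=piv+85*rad-30*t;print('post',piv+85*rad,'goal',q,d(o,*q,165),d(o,*q,92))
w=o['ee_pos'];W=rk(P,[q])[0]
# post location from the first views, both cameras, for check
print(rk(P,[piv+85*rad]))
cv2.imwrite('pics/top5.png',r.read_camera('top'))
E
```

```text
t 15.35 tcp [601.3 -19.1 165.5] rack [-0.1 54.9] toolx yaw -0.663 tilt [0. 0.] F [-0.28  1.16 -0.32]
[-0.19  0.86  0.36  1.47 -0.35  0.88 -1.95]
post [-114.76644452    4.96174644] goal [-97.13288695  29.23225628] [-6.27860695  7.8268764   0.04733511] [-6.27987196  7.83066791  7.34733402]
[[485.40933618 -65.94174448]]
```

>>> servo_tool:
  plan:
    - {"jaw": 1, "x": -2.1, "y": 2.6, "z": 0, "rx": 0, "ry": 0, "rz": 0}
    - {"jaw": 1, "x": -2.1, "y": 2.6, "z": 0, "rx": 0, "ry": 0, "rz": 0}
    - {"jaw": 1, "x": -2.1, "y": 2.6, "z": 0, "rx": 0, "ry": 0, "rz": 0}
    - {"jaw": 1, "x": 0, "y": 0, "z": 2.5, "rx": 0, "ry": 0, "rz": 0}
    - {"jaw": 1, "x": 0, "y": 0, "z": 2.5, "rx": 0, "ry": 0, "rz": 0}
    - {"jaw": 1, "x": 0, "y": 0, "z": 2.3, "rx": 0, "ry": 0, "rz": 0}
    - {"jaw": 1, "x": 0, "y": 0, "z": 0, "rx": 0, "ry": 0, "rz": 0}
    - {"jaw": 1, "x": 0, "y": 0, "z": 0, "rx": 0, "ry": 0, "rz": 0}

```text
clock: 16.4
ee_pos: [504.1, -41.9, 93.1]
eef_rot: [0.947, -0.322, 0.0, -0.0]
contact_force: [-0.6, -0.2, -0.3]
opening: -0.0
grip_force: 0.0
```

```bash
python3 - <<'E'
from h import *
o=st()
a=r.read_camera('top')[135:225,195:335];b=r.read_camera('scene')[150:300,190:340]
f=lambda a,h:cv2.resize((255*(a/255.)**.6).astype('uint8'),h,interpolation=cv2.INTER_CUBIC)
w=r.read_camera('wrist')[80:384,60:460]
cv2.imwrite('pics/m6.png',np.hstack([f(b,(380,380)),f(w,(420,380))]))
M=R.from_quat(o['eef_rot']);p=rk(P,[(-46,-45)])[0];print('pivot in tool',M.inv().apply(np.append(p,92)-o['ee_pos']).round(1))
E
```

```text
t 16.4 tcp [504.1 -41.9  93.1] rack [-96.8  29.5] toolx yaw -0.656 tilt [0.001 0.   ] F [-0.61 -0.24 -0.3 ]
pivot in tool [84.9 30.3  1.2]
```

View pics/m6.png

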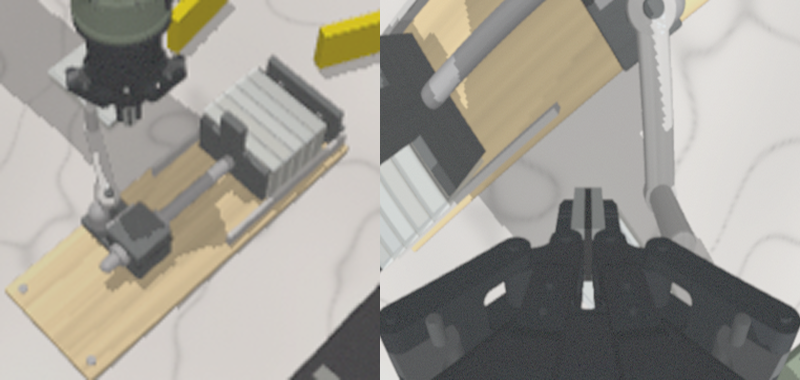

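The row is tight and the follower holds. The finger sits beside the post, which the right panel shows at (685,235), on the side away from the direction of travel, with no contact yet. I start the arc about the pivot.

>>> servo_tool:
  plan:
    - {"jaw": 1, "x": 0, "y": 0.7, "z": 0, "rx": 0, "ry": 0, "rz": 0}
    - {"jaw": 1, "x": -0.21, "y": 1.03, "z": 0, "rx": 0, "ry": 0, "rz": -0.12}
    - {"jaw": 1, "x": -0.21, "y": 1.03, "z": 0, "rx": 0, "ry": 0, "rz": -0.12}
    - {"jaw": 1, "x": -0.21, "y": 1.03, "z": 0, "rx": 0, "ry": 0, "rz": -0.12}
    - {"jaw": 1, "x": -0.21, "y": 1.03, "z": 0, "rx": 0, "ry": 0, "rz": -0.12}
    - {"jaw": 1, "x": -0.21, "y": 1.03, "z": 0, "rx": 0, "ry": 0, "rz": -0.12}
    - {"jaw": 1, "x": -0.21, "y": 1.03, "z": 0, "rx": 0, "ry": 0, "rz": -0.12}
    - {"jaw": 1, "x": -0.21, "y": 1.03, "z": 0, "rx": 0, "ry": 0, "rz": -0.12}

```text
clock: 17.55
ee_pos: [464.7, -110.0, 92.6]
eef_rot: [0.996, 0.094, -0.0, -0.0]
contact_force: [-1.5, 7.6, 4.1]
opening: 0.0
grip_force: 3.9
```

```bash
cat > pv.py <<'E'
from h import *
o=st();M=R.from_quat(o['eef_rot']);p=rk(P,[(-46,-45)])[0];print('pivot in tool',M.inv().apply(np.append(p,92)-o['ee_pos']).round(1),'j',o['qpos'].round(2),o['wrist_torque'].round(2))
E
python3 pv.py
```

```text
t 17.55 tcp [ 464.7 -110.    92.6] rack [-134.3  -39.6] toolx yaw 0.187 tilt [-0.001  0.001] F [-1.46  7.57  4.11]
pivot in tool [85.1 24.   0.5] j [ 0.16  0.81  0.01  1.98 -0.03  0.35 -1.19] [ 1.46  0.28 -0.  ]
```

Tracking is good: 7.7 N against the tool, pushing the post. I continue.

>>> servo_tool:
  plan:
    - {"jaw": 1, "x": -0.21, "y": 1.04, "z": 0, "rx": 0, "ry": 0, "rz": -0.12}
    - {"jaw": 1, "x": -0.21, "y": 1.04, "z": 0, "rx": 0, "ry": 0, "rz": -0.12}
    - {"jaw": 1, "x": -0.21, "y": 1.04, "z": 0, "rx": 0, "ry": 0, "rz": -0.12}
    - {"jaw": 1, "x": -0.21, "y": 1.04, "z": 0, "rx": 0, "ry": 0, "rz": -0.12}
    - {"jaw": 1, "x": -0.21, "y": 1.04, "z": 0, "rx": 0, "ry": 0, "rz": -0.12}
    - {"jaw": 1, "x": -0.21, "y": 1.04, "z": 0, "rx": 0, "ry": 0, "rz": -0.12}
    - {"jaw": 1, "x": -0.21, "y": 1.04, "z": 0, "rx": 0, "ry": 0, "rz": -0.12}
    - {"jaw": 1, "x": -0.21, "y": 1.04, "z": 0, "rx": 0, "ry": 0, "rz": -0.12}

```text
clock: 18.55
ee_pos: [495.4, -184.5, 92.5]
eef_rot: [0.84, 0.543, -0.001, -0.002]
contact_force: [-11.7, 12.8, 9.6]
opening: -0.1
grip_force: 7.7
```

```bash
python3 pv.py
```

```text
t 18.55 tcp [ 495.4 -184.5   92.5] rack [-101.6 -113.3] toolx yaw 1.148 tilt [-0.004  0.001] F [-11.68  12.82   9.64]
pivot in tool [84.4 24.9  0.4] j [ 0.44  0.86 -0.26  1.79  0.39  0.55 -0.5 ] [2.4  2.08 0.06]
```

>>> servo_tool:
  plan:
    - {"jaw": 1, "x": -0.21, "y": 1.04, "z": 0, "rx": 0, "ry": 0, "rz": -0.12}
    - {"jaw": 1, "x": -0.21, "y": 1.04, "z": 0, "rx": 0, "ry": 0, "rz": -0.12}
    - {"jaw": 1, "x": -0.1, "y": 0.52, "z": 0, "rx": 0, "ry": 0, "rz": -0.06}
    - {"jaw": 1, "x": 0, "y": 0, "z": 0, "rx": 0, "ry": 0, "rz": 0}
    - {"jaw": 1, "x": 0, "y": 0, "z": 0, "rx": 0, "ry": 0, "rz": 0}
    - {"jaw": 1, "x": 0, "y": 0, "z": 0, "rx": 0, "ry": 0, "rz": 0}
    - {"jaw": 1, "x": 0, "y": 0, "z": 0, "rx": 0, "ry": 0, "rz": 0}
    - {"jaw": 1, "x": 0, "y": 0, "z": 0, "rx": 0, "ry": 0, "rz": 0}

```text
clock: 19.55
ee_pos: [520.2, -198.4, 92.3]
eef_rot: [0.751, 0.66, 0.0, 0.0]
contact_force: [-0.3, 0.5, -0.8]
opening: -0.1
grip_force: 0.0
```

```bash
python3 pv.py
```

```text
t 19.55 tcp [ 520.2 -198.4   92.3] rack [ -76.5 -126.5] toolx yaw 1.443 tilt [0. 0.] F [-0.28  0.45 -0.78]
pivot in tool [84.2 22.1  0.3] j [ 0.49  0.89 -0.36  1.69  0.48  0.64 -0.26] [ 0.06 -0.02  0.05]
```

The force dropped to zero, so the lever has snapped past centre. Now I back off, rise, and check numerically with the cameras.

>>> servo_tool:
  plan:
    - {"jaw": 1, "x": 0, "y": -1, "z": 0, "rx": 0, "ry": 0, "rz": 0}
    - {"jaw": 1, "x": 0, "y": -1, "z": 0, "rx": 0, "ry": 0, "rz": 0}
    - {"jaw": 1, "x": 0, "y": 0, "z": -5, "rx": 0, "ry": 0, "rz": 0}
    - {"jaw": 1, "x": 0, "y": 0, "z": -5, "rx": 0, "ry": 0, "rz": 0}
    - {"jaw": 1, "x": 0, "y": -5, "z": -3, "rx": 0, "ry": 0, "rz": 0}
    - {"jaw": 1, "x": 0, "y": -5, "z": 0, "rx": 0, "ry": 0, "rz": 0}
    - {"jaw": 1, "x": 0, "y": -4, "z": 0, "rx": 0, "ry": 0, "rz": 0}
    - {"jaw": 1, "x": 0, "y": 0, "z": 0, "rx": 0, "ry": 0, "rz": 0}

```text
clock: 20.55
ee_pos: [358.9, -178.1, 222.7]
eef_rot: [0.751, 0.66, -0.001, -0.0]
contact_force: [1.0, -0.1, 0.0]
opening: -0.2
grip_force: 0.0
```

```bash
python3 - <<'E'
from h import *
o=st()
for n in('top','scene'):
    new=r.read_camera(n).astype(int);old=cv2.imread(f'pics/{n}0.png').astype(int)
    D=np.abs(new-old).max(2)
    for name,ph in(('open',0),('1.9',1.9),('2.05',2.05),('2.2',2.2),('2.35',2.35)):
        th=np.radians(144)+ph;L=np.linspace(25,85,25)
        q=rk(P,np.c_[-46+L*np.cos(th),-45+L*np.sin(th),np.full(25,78)])
        uv=w2px(n,q).round().astype(int)
        print(n,name,'old',old[uv[:,1],uv[:,0]].mean(0).round(),'new',new[uv[:,1],uv[:,0]].mean(0).round(),'diff',D[uv[:,1],uv[:,0]].mean().round())
# row and follower: profile along rack y at z=81, x=30, top view
new=r.read_camera('top')
q=rk(P,np.c_[np.full(60,35.),np.linspace(70,205,60),np.full(60,80)]);uv=w2px('top',q)
pr=cv2.remap(new,uv[:,0].astype('f4'),uv[:,1].astype('f4'),cv2.INTER_LINEAR)[:,0].mean(1).round()
print(list(zip(np.linspace(70,205,60).round(),pr.astype(int))))
E
```

```text
t 20.55 tcp [ 358.9 -178.1  222.7] rack [-238.2 -110.6] toolx yaw 1.442 tilt [-0.001 -0.001] F [ 1.02 -0.1   0.05]
top open old [120. 122. 126.] new [136. 139. 144.] diff 52.0
top 1.9 old [105. 145. 162.] new [122. 148. 158.] diff 24.0
top 2.05 old [100. 138. 161.] new [146. 148. 154.] diff 54.0
top 2.2 old [ 98. 135. 159.] new [115. 123. 131.] diff 44.0
top 2.35 old [105. 145. 163.] new [ 90. 121. 138.] diff 28.0
scene open old [149. 153. 158.] new [167. 173. 179.] diff 21.0
scene 1.9 old [146. 151. 157.] new [124. 127. 131.] diff 33.0
scene 2.05 old [151. 156. 162.] new [137. 141. 145.] diff 30.0
scene 2.2 old [134. 140. 146.] new [100. 105. 110.] diff 61.0
scene 2.35 old [ 99. 134. 146.] new [ 99. 134. 146.] diff 4.0
[(np.float64(70.0), np.int64(137)), (np.float64(72.0), np.int64(137)), (np.float64(75.0), np.int64(138)), (np.float64(77.0), np.int64(138)), (np.float64(79.0), np.int64(137)), (np.float64(81.0), np.int64(137)), (np.float64(84.0), np.int64(128)), (np.float64(86.0), np.int64(111)), (np.float64(88.0), np.int64(74)), (np.float64(91.0), np.int64(56)), (np.float64(93.0), np
[... 1063 characters left out ...]
(162.0), np.int64(142)), (np.float64(164.0), np.int64(134)), (np.float64(166.0), np.int64(127)), (np.float64(168.0), np.int64(123)), (np.float64(171.0), np.int64(131)), (np.float64(173.0), np.int64(135)), (np.float64(175.0), np.int64(136)), (np.float64(178.0), np.int64(134)), (np.float64(180.0), np.int64(127)), (np.float64(182.0), np.int64(112)), (np.float64(184.0), np.int64(76)), (np.float64(187.0), np.int64(60)), (np.float64(189.0), np.int64(86)), (np.float64(191.0), np.int64(103)), (np.float64(194.0), np.int64(108)), (np.float64(196.0), np.int64(65)), (np.float64(198.0), np.int64(39)), (np.float64(200.0), np.int64(22)), (np.float64(203.0), np.int64(36)), (np.float64(205.0), np.int64(49))]
```

The row reads 85 mm long with no gaps and the follower sits against it. I'll refine the lever angle with an angular sweep, calibrated on the open picture, at two radii.

```bash
python3 - <<'E'
from h import *
A=np.arange(-.3,2.6,.05)
new={n:r.read_camera(n) for n in('top','scene')}
for n in('top','scene'):
  old=cv2.imread(f'pics/{n}0.png')
  for lab,im in(('old',old),('new',new[n])):
    H=[]
    for a in A:
        th=np.radians(144)+a;L=np.linspace(45,78,20)
        uv=w2px(n,rk(P,np.c_[-46+L*np.cos(th),-45+L*np.sin(th),np.full(20,78)])).astype('f4')
        c=cv2.remap(im,uv[:,:1],uv[:,1:],cv2.INTER_LINEAR)[:,0].astype(int).mean(0);H.append((int(c.mean()),int(c[2]-c[0])))
    s=slice(0,14) if lab=='old' else slice(40,58)
    print(n,lab,[(round(float(a),2),*h) for a,h in zip(A[s],H[s])])
E
```

```text
top old [(-0.3, 145, 20), (-0.25, 150, 16), (-0.2, 154, 12), (-0.15, 154, 10), (-0.1, 146, 9), (-0.05, 130, 7), (-0.0, 118, 6), (0.05, 128, 6), (0.1, 138, 6), (0.15, 141, 7), (0.2, 144, 7), (0.25, 144, 7), (0.3, 150, 7), (0.35, 155, 8)]
top new [(1.7, 130, 37), (1.75, 136, 46), (1.8, 142, 54), (1.85, 143, 54), (1.9, 138, 47), (1.95, 137, 30), (2.0, 148, 11), (2.05, 156, 8), (2.1, 155, 8), (2.15, 148, 9), (2.2, 121, 19), (2.25, 103, 35), (2.3, 110, 49), (2.35, 126, 54), (2.4, 136, 58), (2.45, 142, 61), (2.5, 142, 61), (2.55, 143, 60)]
scene old [(-0.3, 171, 12), (-0.25, 171, 12), (-0.2, 171, 12), (-0.15, 171, 11), (-0.1, 168, 12), (-0.05, 159, 11), (-0.0, 151, 8), (0.05, 148, 8), (0.1, 149, 8), (0.15, 150, 8), (0.2, 150, 8), (0.25, 148, 9), (0.3, 163, 10), (0.35, 169, 11)]
scene new [(1.7, 144, 9), (1.75, 143, 9), (1.8, 138, 8), (1.85, 127, 8), (1.9, 121, 7), (1.95, 135, 7), (2.0, 144, 8), (2.05, 148, 8), (2.1, 151, 8), (2.15, 134, 7), (2.2, 102, 12), (2.25, 129, 49), (2.3, 148, 65), (2.35, 152, 66), (2.4, 149, 70), (2.45, 146, 72), (2.5, 144, 72), (2.55, 136, 68)]
```

The tool was at 2.10 rad with zero force, so the lever must be past 1.9 and on the stop side. The sweep puts it between 2.0 and 2.2. I'll confirm the stop by gently touching it from behind.

>>> servo_tool:
  plan:
    - {"jaw": 1, "x": 0, "y": 5, "z": 0, "rx": 0, "ry": 0, "rz": 0}
    - {"jaw": 1, "x": 0, "y": 5, "z": 0, "rx": 0, "ry": 0, "rz": 0}
    - {"jaw": 1, "x": 0, "y": 4, "z": 3, "rx": 0, "ry": 0, "rz": 0}
    - {"jaw": 1, "x": 0, "y": 0, "z": 5, "rx": 0, "ry": 0, "rz": 0}
    - {"jaw": 1, "x": 0, "y": 0, "z": 5, "rx": 0, "ry": 0, "rz": 0}
    - {"jaw": 1, "x": 0, "y": 1, "z": 0, "rx": 0, "ry": 0, "rz": 0}
    - {"jaw": 1, "x": 0, "y": 1, "z": 0, "rx": 0, "ry": 0, "rz": 0}
    - {"jaw": 1, "x": -0.15, "y": 0.68, "z": 0, "rx": 0, "ry": 0, "rz": -0.08}

```text
clock: 21.8
ee_pos: [527.2, -200.7, 94.1]
eef_rot: [0.723, 0.69, -0.0, -0.0]
contact_force: [-8.2, 4.7, -1.2]
opening: 0.0
grip_force: 3.9
```

>>> servo_tool:
  plan:
    - {"jaw": 1, "x": 0, "y": 0.05, "z": 0, "rx": 0, "ry": 0, "rz": 0}
    - {"jaw": 1, "x": 0, "y": 0.05, "z": 0, "rx": 0, "ry": 0, "rz": 0}
    - {"jaw": 1, "x": 0, "y": 0.05, "z": 0, "rx": 0, "ry": 0, "rz": 0}
    - {"jaw": 1, "x": 0, "y": 0.05, "z": 0, "rx": 0, "ry": 0, "rz": 0}
    - {"jaw": 1, "x": 0, "y": 0, "z": 0, "rx": 0, "ry": 0, "rz": 0}
    - {"jaw": 1, "x": 0, "y": 0, "z": 0, "rx": 0, "ry": 0, "rz": 0}
    - {"jaw": 1, "x": 0, "y": 0, "z": 0, "rx": 0, "ry": 0, "rz": 0}
    - {"jaw": 1, "x": 0, "y": 0, "z": 0, "rx": 0, "ry": 0, "rz": 0}

```text
clock: 22.8
ee_pos: [528.3, -201.2, 93.3]
eef_rot: [0.724, 0.69, -0.001, 0.0]
contact_force: [-9.2, 1.2, 7.4]
opening: 0.0
grip_force: 5.0
```

```bash
python3 pv.py
```

```text
t 22.8 tcp [ 528.3 -201.2   93.3] rack [ -68.2 -129.1] toolx yaw 1.522 tilt [-0.001 -0.001] F [-9.17  1.22  7.37]
pivot in tool [84.6 20.4  1.3] j [ 0.51  0.91 -0.4   1.66  0.5   0.68 -0.2 ] [ 0.21  1.92 -0.01]
```

It meets a firm stop at about 2.2 rad, so the lever is closed. Retreat and hand in.

>>> servo_tool:
  plan:
    - {"jaw": 1, "x": 0, "y": -0.5, "z": 0, "rx": 0, "ry": 0, "rz": 0}
    - {"jaw": 1, "x": 0, "y": -1.5, "z": 0, "rx": 0, "ry": 0, "rz": 0}
    - {"jaw": 1, "x": 0, "y": -0.5, "z": -3, "rx": 0, "ry": 0, "rz": 0}
    - {"jaw": 1, "x": 0, "y": 0, "z": -5, "rx": 0, "ry": 0, "rz": 0}
    - {"jaw": 1, "x": 0, "y": -4, "z": -4, "rx": 0, "ry": 0, "rz": 0}
    - {"jaw": 1, "x": 0, "y": -4, "z": 0, "rx": 0, "ry": 0, "rz": 0}
    - {"jaw": 1, "x": 0, "y": 0, "z": 0, "rx": 0, "ry": 0, "rz": 0}
    - {"jaw": 1, "x": 0, "y": 0, "z": 0, "rx": 0, "ry": 0, "rz": 0}

```text
clock: 23.8
ee_pos: [424.7, -196.0, 212.8]
eef_rot: [0.724, 0.69, 0.0, 0.001]
contact_force: [0.4, 0.3, -0.5]
opening: -0.2
grip_force: 0.0
```

```bash
python3 - <<'E'
from h import *
st();print(r.close_job())
E
```

```text
t 23.8 tcp [ 424.7 -196.   212.8] rack [-171.9 -126.7] toolx yaw 1.522 tilt [ 0.002 -0.   ] F [ 0.36  0.28 -0.54]
the job is handed in; nothing more can be done
None
```

I handed the job in at 23.8 s: the five cassettes stand tight against the buffer (squeeze estimated at 6–9 N before release, not measured after), the cam lever is at its closed stop, and the arm touched nothing else.

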